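# Load the ring carrier, jack it up and hold it

## Robot

A 6-joint arm with a two-finger parallel gripper is mounted at the origin on a cart in front of the work surface, level with it; the furniture and walls round the work are solid. World frame = base frame: x ahead of the robot, y to its left, z up, the work surface at z = 0. Lengths are in m, angles in degrees, forces in N, time in s.
With the tool pointing down it reaches from about 0.35 to 0.875 m from the base axis. Payload 4.2 kg.
Tool frame: the origin (TCP) lies midway between the tips of the shut fingers; the grasp point (between the pads) lies 19 mm behind it; z points along the fingers, y is the line along which they close (so a half turn about z gives the same grasp; the last joint's range is limited). The gripper opens to 87 mm and grips with 3 to 60 N. Pads are 19 mm wide; open, the fingers measure 117 mm over their backs; the gripper's body (75 mm by 190 mm) begins 51 mm behind the grasp point.
Start: joints at [82.884, 22.042, 0.453, 0, -68.411, -14.817], TCP at [0.233, 0.58, 0.223] pointing down, gripper open.
Joint ranges: [-179.83, 179.83], [-69.29, 118.12], [-61.27, 80.66], [-181.25, 117.63], [-171.15, -9.14], [-177.46, 177.46]. Speed limits (degrees/s): [159.86, 159.86, 180, 180, 180, 180].

## Interface

Orientations are given as a 3x3 rotation matrix whose columns are the frame's x, y, z axes.
In Python, from station import sense, capture, camera_params, finish_job gives the robot as it stands.
- The arm moves only by the tool drive_tool, never from a script. Its argument "rows" is a list of rows, each an object of numbers: "tx", "ty", "tz": the shift along the tool's x, y, z in cm; "ax", "ay", "az": the turn, a rotation vector about the tool's x, y, z in rad; "claw": the finger opening in cm, from 0 to 8.7. In form: [{"tx": .., "ty": .., "tz": .., "ax": .., "ay": .., "az": .., "claw": ..}, ...]. A call has 1 to 10 rows; each row shifts and turns the commanded pose from where the row before left it, along the tool's axes as they then stand; what a row does not reach is not made up. A row lasts 1/12 s, in which the tool goes at most 41.7 mm and 7.16 degrees, less where a joint would pass 70% of its speed; a pose out of reach is approached as far as the arm can. A call with a gripper value outside its range is refused whole. The fingers move at their own pace and stop on an object; the grip force is fixed at half the most. Time passes only in rows, so rows that do not move let the fingers close. It gives the time, the measured TCP pose, the force, the opening and the grip force at its end, in the units of the state.
- sense(): the state, without advancing time (a new reading comes with each control period).
- capture(name): name is "scene" or "top" or "wrist"; returns (picture, depth): 400x640x3 uint8, red, green, blue; 400x640 float32, m along the optical axis (not along the pixel's ray), 0 where there is no reading.
- camera_params(name): a dict with "intrinsics" (3x3 intrinsics, pixels), "k1" (the pictures are not rectified: a ray, as slopes to the right and down, at radius r is drawn at 1 + k1 r^2 times it, then the intrinsics apply), "R" (3x3) and "t" (3): a world point X has camera coordinates R X + t; the wrist camera has in their place "tool_from_camera" (4x4, takes a point from camera to tool coordinates, whose origin is the TCP and whose axes are the flange's). Camera axes: x right, y down, z forward; pixel columns grow to the right and rows downward; lengths in m; the calibration is good to about 2 mm. A picture is of the moment at which its call begins: read the wrist's pose just before it. camera_params takes no time and is no camera call.
- finish_job(): hands the job in; it is judged then, once.
The state is a dict: "time_s": time; "joints": joint angles; "joint_velocities": joint speeds; "effort": joint torques, N m; "tcp_pos": TCP position; "ee_rot": TCP orientation; "wrist_force": force on the tool from outside, world axes, zero at the start; "moment": the same for the moment, N m; "gripper_width": opening from 0.0 (shut) to 1.0 (fully open); "gripper_force": force on a finger pad.
Only numpy, scipy, OpenCV 4.12 (cv2) and the standard library are available. Lean on these libraries where they do the work, as an engineer would, in place of code of your own. Each camera call takes 0.05 s, during which the arm holds its last target. There are 200 camera calls.

## Task

First drop the two small setting rings into the round pockets of the hinged carrier plate, each into the pocket of its own size, flat on the pocket floor. Then set the lever jack, standing flat on the bench, with its saddle centred under the lift pad on the carrier's lug, and only then press the jack's handle fully down so that the carrier tilts up, and finish while still holding the handle down with the gripper and the rings still in their pockets, so that a colleague can put a prop under it. Raise the carrier with the jack alone, and leave the other things on the bench where they are.

Things in the scene. Friction and masses are not known exactly. Their poses are not given: they have to be found in the camera images.
- fixture: Fixed grey frame, 182 x 180 mm, with a hinged aluminium carrier plate (170 x 170 x 18 mm, top 76 mm above the bench). Origin: on the bench under the plate's centre, z up. The hinge runs along its x at y = +92 mm, 63 mm up; the lift lug sticks out of the plate on the -y side. The frame ends at y = -90 mm: the space under the lug is free.
- carrier (a joint): Carrier plate hinge: 0 = plate down and level on the frame; grows (rad) as the lug side is lifted. A full stroke of the jack under the lift pad lifts it to about 0.12. The plate weighs about 0.8 kg; about 4 N at the lift pad lifts it.
- lift_pad (a point): Underside centre of the lift pad, a round dark pad of 30 mm diameter under the lug, 125 mm from the fixture's centre towards its -y, 58 mm above the bench with the plate down. The lug is a steel tab 36 mm wide, 12 mm thick (top 75 mm above the bench), ends 21 mm beyond the pad's centre and has a round 16 mm screw head right above the pad.
- pocket_large (a point): Centre of the mouth of the larger round pocket: 52 mm diameter, 7 mm deep, in the plate's upper face (76 mm above the bench), at fixture x = +40 mm, y = 0.
- pocket_small (a point): Centre of the mouth of the smaller round pocket: 38 mm diameter, 7 mm deep, in the plate's upper face, at fixture x = -42 mm, y = 0.
- ring_large: The larger setting ring to load: a black ring with bright bore, 47 mm outside diameter, 13 mm high, 0.11 kg, lying flat. Origin: centre of its underside. In its pocket it stands 6 mm out of the plate.
- ring_small: The smaller setting ring to load: black with bright bore, 33 mm outside diameter, 13 mm high, 0.06 kg, lying flat. Origin: centre of its underside.
- jack: Loose lever jack, 0.75 kg: flat base 203 x 60 x 10 mm (x -105 to +98 mm); two grey cheeks to grip (x 2 to 38 mm, 36 mm wide across y, 10 to 68 mm above the bench), a lever pivoted between them at x = 20 mm, 52 mm up. Origin: on the bench near the base's middle; x points from handle to saddle, z up. Slides on the bench. In use its x lies along the fixture's +y, coming from its -y side.
- jack_saddle (a point): Centre of the domed top of the jack's saddle, a round dark button of 26 mm diameter on the short lever arm, at jack x = 82 mm, y = 0, 49 mm above the bench when the handle is up (9 mm below the lift pad). It rises about 33 mm over a full stroke, and its top shifts about 8 mm back towards the handle.
- jack_handle (a point): Place to press: centre of the upper face of the jack's handle, a black rubber paddle 45 mm long and 30 mm wide on the long lever arm, at jack x = -79 mm, y = 0, 89 mm above the bench when up and about 31 mm when fully down. It moves nearly straight down (under 5 mm to -x).
- jack_lever (a joint): Jack lever: 0 = handle up (a spring returns it), 0.56 rad = handle fully down at its stop. Pressing it down takes about 1.5 N at first and about 7 N at the bottom under load; released, it springs back up.
- button_box: Bystander: push-button box, 108 x 57 x 50 mm, to be left alone. Origin: centre of its underside.
- spare_ring_near: Bystander: large ring, 73 mm diameter, 20 mm high, at the bench's near edge; too big for either pocket, to be left alone. Origin: centre of its underside.
- spare_ring_far: Bystander: large ring, 67 mm diameter, 20 mm high, far from the robot; too big for either pocket, to be left alone. Origin: centre of its underside.
- wall_edge (a point): Near corner of the tall grey side wall at the right end of the bench, 0.3 m above the bench. The wall is solid, 1.3 m high; from this upright edge it runs 80 mm to +x and 200 mm to -y, and goes on behind as the hutch's back. Keep the arm clear of it, above all when it starts on the wall's far side.

How it is judged (in metres and radians):
On the way, in this order (a step that is already met when the one before it is completed fails the run):
1. both rings lie flat in their own pockets, the carrier down (horizontal distance between ring_large and pocket_large below 0.006 m and horizontal distance between ring_small and pocket_small below 0.006 m and z of ring_large in the frame of pocket_large below -0.004 m and z of ring_small in the frame of pocket_small below -0.004 m and value of joint carrier below 0.03 rad), for 0.2 s.
2. the jack stands flat with its saddle under the lift pad, handle still up, carrier down (horizontal distance between jack_saddle and lift_pad below 0.012 m and height (world z) of jack below 0.008 m and angle between jack's own z axis and vertical below 0.1 rad and value of joint jack_lever below 0.12 rad and value of joint carrier below 0.03 rad), for 0.2 s.
At the end, for the whole second after the job is handed in: Fingers hold the jack handle down (lever over 0.49 rad, over 1 N); jack flat on the bench, at rest, saddle within 22 mm of the pad's centre, carrying the carrier (over 1 N) at 0.08 to 0.16 rad, untouched by the robot; both rings flat in their own pockets (value of joint jack_lever above 0.49 rad and value of joint carrier between 0.08 and 0.16 rad and horizontal distance between jack_saddle and lift_pad below 0.022 m and contact force between jack and fixture above 1 N and contact force between the fingers and jack above 1 N and contact force between each of the fingers, the arm and fixture below 0.5 N and height (world z) of jack below 0.006 m and angle between jack's own z axis and vertical below 0.1 rad and linear speed of jack below 0.02 m/s and distance between ring_large and pocket_large below 0.011 m and distance between ring_small and pocket_small below 0.011 m and z of ring_large in the frame of pocket_large below -0.004 m and z of ring_small in the frame of pocket_small below -0.004 m); the arm keeps its last pose, push and grip.
It fails at once if a bystander is moved by more than 25 mm (distance of any of button_box, spare_ring_near, spare_ring_far from where it was at the start of the episode above 0.025 m).
It fails at once if the carrier is lifted by the robot instead of the jack (value of joint carrier above 0.04 rad and contact force between jack and fixture below 0.05 N and contact force between any of the fingers, the arm and fixture above 0.5 N).
It also fails if it takes over 72 s, if anything falls off the work surface, if the arm or the gripper's body presses on something with over 40 N, if the wrist force passes 120 N, or if a joint passes its speed limit or range.

## Working session

There is one attempt and no reset: what is moved stays moved. The work goes in short steps, Python scripts to look and compute and a tool call to move; the robot and the scene stay as the last step left them, time stands still between calls to the robot, and variables do not carry over. Pictures are saved under pics/ and viewed, at most 10 in all, crops included, and the job is handed in when it is done.

Besides the shell and the picture viewer there is one more tool, called after ">>>" as name(argument=value, ...), one argument or row to a line, values as JSON. drive_tool: Moves the arm, as the interface text tells. Its arguments: {"type":"object","properties":{"rows":{"type":"array"}},"required":["rows"]}

```bash
mkdir -p pics; ls
cat > h.py <<'E'
import numpy as np, cv2
from station import sense, capture, camera_params, finish_job
def pose(name):
    p=camera_params(name); K=np.array(p["intrinsics"]); k1=p["k1"]
    if name=="wrist":
        s=sense(); T=np.array(p["tool_from_camera"]); Rt=np.array(s["ee_rot"]); 
        R=Rt@T[:3,:3]; c=Rt@T[:3,3]+np.array(s["tcp_pos"])
    else:
        R=np.array(p["R"]).T; c=-R@np.array(p["t"])
    return K,k1,R,c
def ray(P,uv):
    K,k1,R,c=P
    d=np.array([(uv[0]-K[0,2])/K[0,0],(uv[1]-K[1,2])/K[1,1]])
    n=cv2.undistortPoints(np.array([[uv]],float),K,np.array([k1,0,0,0.]))[0,0]
    return R@np.array([n[0],n[1],1.])
def onz(P,uv,z):
    d=ray(P,uv); c=P[3]; return c+d*(z-c[2])/d[2]
def cloud(P,D):
    K,k1,R,c=P; v,u=np.mgrid[0:D.shape[0],0:D.shape[1]]
    n=cv2.undistortPoints(np.stack([u,v],-1).reshape(-1,1,2).astype(float),K,np.array([k1,0,0,0.])).reshape(D.shape+(2,))
    X=np.dstack([n*D[...,None],D]); return X@R.T+c
def proj(P,X):
    K,k1,R,c=P; x=R.T@(np.array(X)-c); 
    return cv2.projectPoints(x.reshape(1,1,3),np.zeros(3),np.zeros(3),K,np.array([k1,0,0,0.]))[0].ravel()
def save(n,a): cv2.imwrite("pics/"+n,cv2.cvtColor(a,cv2.COLOR_RGB2BGR))
E
python3 - <<'E'
from h import *
s=sense();print({k:np.round(v,3).tolist() for k,v in s.items()})
for n in("scene","top","wrist"):
    P=pose(n);a,d=capture(n);save(n+"0.png",a);np.savez("pics/"+n+"0.npz",a=a,d=d,R=P[2],c=P[3]);print(n,P,(d>0).mean())
E
```

```text
pics
{'time_s': 0.0, 'joints': [82.885, 22.091, 0.379, -0.029, -68.409, -14.814], 'joint_velocities': [0.09, -0.002, -0.017, -0.001, -0.008, -0.012], 'effort': [-0.001, -39.067, 18.741, 4.22, 0.011, -0.0], 'tcp_pos': [0.233, 0.579, 0.221], 'ee_rot': [[0.928, -0.374, -0.001], [-0.374, -0.928, -0.002], [0.0, 0.002, -1.0]], 'wrist_force': [-0.563, -0.273, -0.033], 'moment': [0.012, 0.027, 0.015], 'gripper_force': 0.0, 'gripper_width': 1.001}
scene (array([[492.62688924,   0.        , 332.11451294],
       [  0.        , 492.62688924, 199.25610987],
       [  0.        ,   0.        ,   1.        ]]), 0.019917371567973234, array([[-0.68692269, -0.56720494,  0.45433002],
       [-0.72670175,  0.5416749 , -0.42248417],
       [-0.00646406, -0.62037638, -0.7842776 ]]), array([-0.09324269,  0.60676989,  1.33325   ])) 0.996046875
top (array([[436.14834121,   0.        , 323.66008935],
       [  0.        , 436.14834121, 198.32404048],
       [  0.        ,   0.        ,   1.        ]]), -0.09385314770139554, array([[-8.22896656e-03, -9.92482718e-01,  1.22107899e-01],
       [-9.99965388e-01,  8.31731355e-03,  2.13812695e-04],
       [-1.22781509e-03, -1.22101913e-01, -9.92516809e-01]]), array([0.37375631, 0.00649551, 1.66813309])) 0.99616015625
wrist (array([[308.21620195,   0.        , 318.65463504],
       [  0.        , 308.21620195, 199.77904672],
       [  0.        ,   0.        ,   1.        ]]), -0.0359389060362939, array([[-0.37351658, -0.8939149 , -0.24779329],
       [-0.92762128,  0.36052716,  0.0976674 ],
       [ 0.00202987,  0.26633873, -0.96387736]]), array([0.30109049, 0.55196225, 0.38384481])) 0.995875
```

View pics/top0.png

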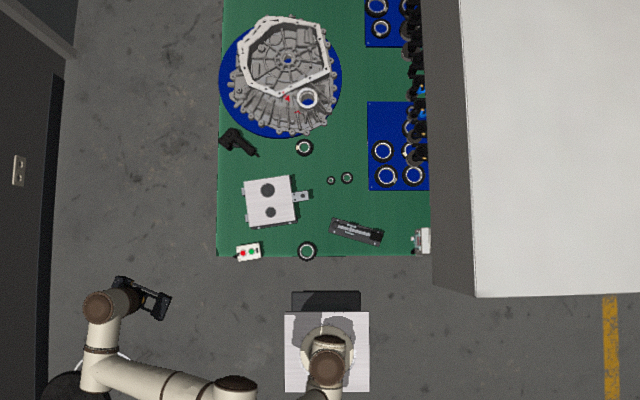

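View pics/scene0.png

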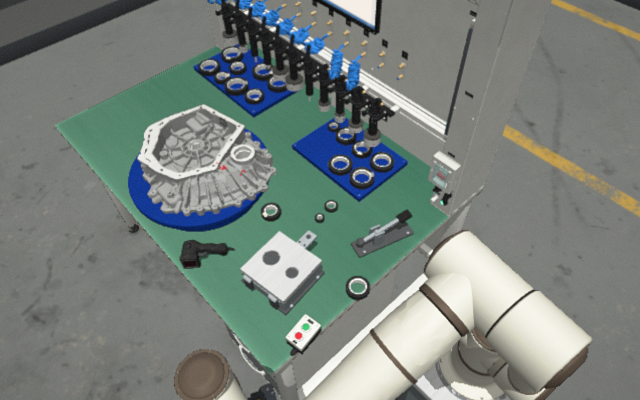

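The top view shows the fixture plate around (270,200), lug to the right (world −y), the two small rings at (331,180) and (347,178), the jack around (357,231), box at (248,252) and spare rings at (305,148) and (307,251). The scene view shows the jack's black paddle at (403,215), at the −y end.

Run:
```python
from h import *
t=np.load("pics/top0.npz");s=np.load("pics/scene0.npz")
A=cv2.resize(t['a'][140:265,230:430],None,fx=4,fy=4,interpolation=3)[:, :800]
save("topz.png",A)
save("scz.png",cv2.resize(s['a'][190:310,230:420],None,fx=4,fy=4,interpolation=3))
P=pose("top");C=cloud(P,t['d'])
for n,uv,z in [("small",(331,180),.013),("large",(347,178),.013),("lug",(305,197),.075),("plateC",(270,200),.076),("jackL",(335,222),.01),("jackR",(380,238),.08),("box",(248,252),.05),("spN",(307,251),.02),("spF",(305,148),.02),("wallcorner",(430,285),.3)]:
    print(n,onz(P,uv,z).round(3),C[uv[1],uv[0]].round(3))
```

```text
small [ 0.648 -0.022  0.013] [ 0.652 -0.022 -0.009]
large [ 0.655 -0.084  0.013] [ 0.657 -0.084  0.003]
lug [0.575 0.076 0.075] [0.576 0.076 0.07 ]
plateC [0.565 0.204 0.076] [0.566 0.205 0.068]
jackL [ 0.487 -0.036  0.01 ] [ 0.484 -0.035  0.047]
jackR [ 0.422 -0.197  0.08 ] [ 0.422 -0.195  0.094]
box [0.375 0.288 0.05 ] [0.375 0.289 0.046]
spN [0.378 0.071 0.02 ] [0.378 0.072 0.001]
spF [0.773 0.077 0.02 ] [0.777 0.078 0.003]
wallcorner [ 0.267 -0.322  0.3  ] [ 0.189 -0.564 -0.707]
```

View pics/topz.png

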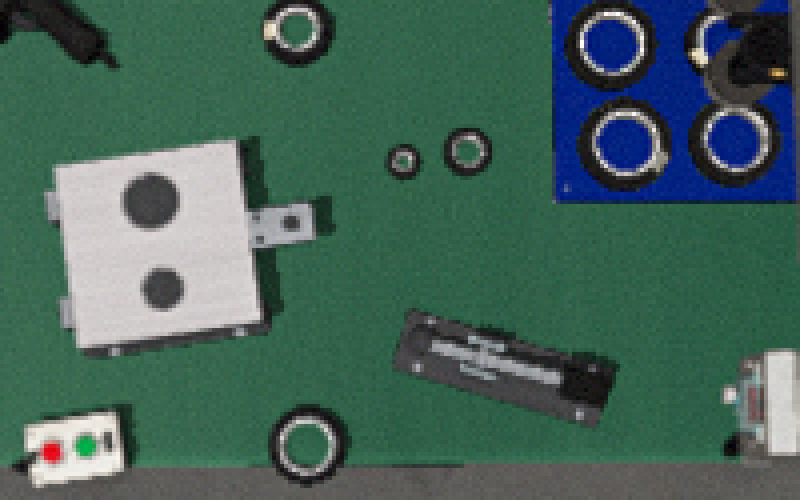

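View pics/scz.png

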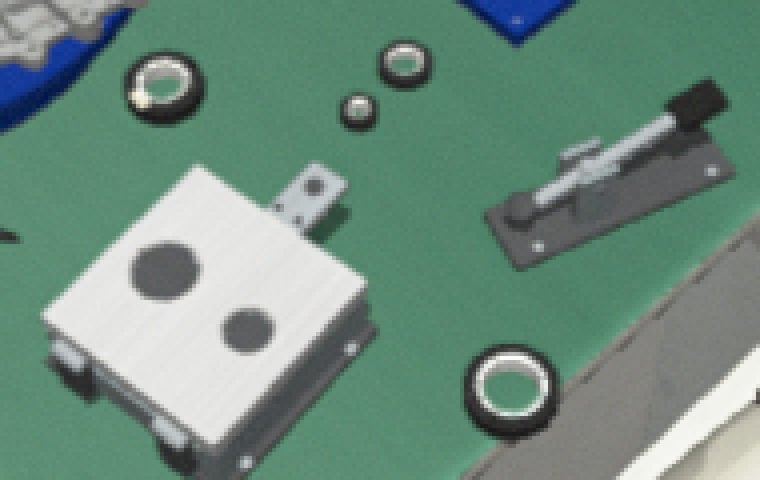

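>>> drive_tool(
  rows=[
    {"tx":3.1,"ty":2.14,"claw":8.7},
    {"tx":3.1,"ty":2.14,"claw":8.7},
    {"tx":3.1,"ty":2.14,"claw":8.7},
    {"tx":3.1,"ty":2.14,"claw":8.7},
    {"tx":3.1,"ty":2.14,"claw":8.7},
    {"tx":3.1,"ty":2.14,"claw":8.7},
    {"tx":3.1,"ty":2.14,"claw":8.7},
    {"tx":3.1,"ty":2.14,"claw":8.7},
    {"tx":3.1,"ty":2.14,"claw":8.7},
    {"tx":3.1,"ty":2.14,"claw":8.7},
  ],
)

```text
invalid input at $.rows[0]: expected keys tx, ty, tz, ax, ay, az, claw
```

>>> drive_tool(
  rows=[
    {"tx":3.1,"ty":2.14,"tz":0.6,"claw":8.7},
    {"tx":3.1,"ty":2.14,"tz":0.6,"claw":8.7},
    {"tx":3.1,"ty":2.14,"tz":0.6,"claw":8.7},
    {"tx":3.1,"ty":2.14,"tz":0.6,"claw":8.7},
    {"tx":3.1,"ty":2.14,"tz":0.6,"claw":8.7},
    {"tx":3.1,"ty":2.14,"tz":0.6,"claw":8.7},
    {"tx":3.1,"ty":2.14,"tz":0.6,"claw":8.7},
    {"tx":3.1,"ty":2.14,"tz":0.6,"claw":8.7},
    {"tx":3.1,"ty":2.14,"tz":0.6,"claw":8.7},
    {"tx":3.1,"ty":2.14,"tz":0.6,"claw":8.7},
  ],
)

```text
invalid input at $.rows[0]: expected keys tx, ty, tz, ax, ay, az, claw
```

>>> drive_tool(
  rows=[
    {"az":0.119,"claw":8.7},
    {"az":0.119,"claw":8.7},
    {"az":0.119,"claw":8.7},
    {"az":0.119,"claw":8.7},
    {"az":0.119,"claw":8.7},
    {"az":0.119,"claw":8.7},
    {"az":0.119,"claw":8.7},
    {"az":0.119,"claw":8.7},
    {"az":0.119,"claw":8.7},
    {"az":0.119,"claw":8.7},
  ],
)

```text
invalid input at $.rows[0]: expected keys tx, ty, tz, ax, ay, az, claw
```

Run:
```python
from h import *
s=sense();print({k:np.round(s[k],3).tolist() for k in("time_s","joints","tcp_pos","ee_rot","wrist_force")})
P=pose("wrist");a,d=capture("wrist");save("w1.png",a);np.savez("pics/w1.npz",a=a,d=d,R=P[2],c=P[3]);print(P[3])
for X in [(.648,-.022,.013),(.655,-.084,.013),(.565,.204,.076),(.575,.076,.075)]: print(proj(P,X).round())
```

```text
{'time_s': 0.15, 'joints': [82.885, 22.081, 0.4, -0.019, -68.411, -14.819], 'tcp_pos': [0.233, 0.579, 0.222], 'ee_rot': [[0.928, -0.374, -0.0], [-0.374, -0.928, -0.002], [0.0, 0.002, -1.0]], 'wrist_force': [0.149, -0.197, 0.601]}
[0.3011206  0.55201076 0.38397839]
[ 653. -312.]
[ 644. -259.]
[ 588. -335.]
[ 667. -313.]
```

View pics/w1.png

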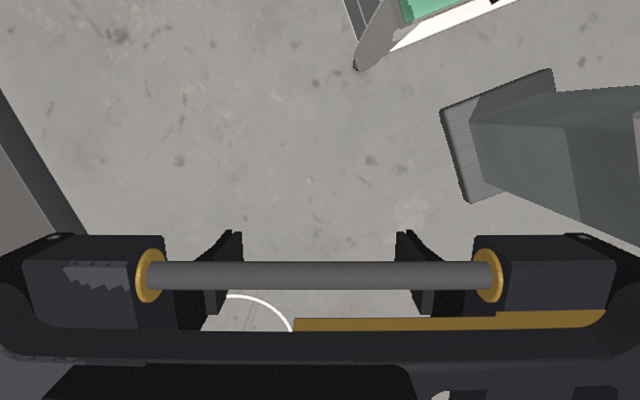

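>>> drive_tool(
  rows=[
    {"tx":0,"ty":0,"tz":0,"ax":0,"ay":0,"az":0.119,"claw":8.7},
    {"tx":0,"ty":0,"tz":0,"ax":0,"ay":0,"az":0.119,"claw":8.7},
    {"tx":0,"ty":0,"tz":0,"ax":0,"ay":0,"az":0.119,"claw":8.7},
    {"tx":0,"ty":0,"tz":0,"ax":0,"ay":0,"az":0.119,"claw":8.7},
    {"tx":0,"ty":0,"tz":0,"ax":0,"ay":0,"az":0.119,"claw":8.7},
    {"tx":0,"ty":0,"tz":0,"ax":0,"ay":0,"az":0.119,"claw":8.7},
    {"tx":0,"ty":0,"tz":0,"ax":0,"ay":0,"az":0.119,"claw":8.7},
    {"tx":0,"ty":0,"tz":0,"ax":0,"ay":0,"az":0.119,"claw":8.7},
    {"tx":0,"ty":0,"tz":0,"ax":0,"ay":0,"az":0.119,"claw":8.7},
    {"tx":0,"ty":0,"tz":0,"ax":0,"ay":0,"az":0.119,"claw":8.7},
  ],
)

```text
time_s: 1.03
tcp_pos: [0.2334, 0.5796, 0.2222]
ee_rot: [[-0.008, -1.0, -0.0], [-1.0, 0.008, -0.001], [0.001, 0.0, -1.0]]
wrist_force: [0.1, -0.3, 0.1]
gripper_width: 0.998
gripper_force: 0.0
```

>>> drive_tool(
  rows=[
    {"tx":2.6,"ty":-3,"tz":0,"ax":0,"ay":0,"az":0,"claw":8.7},
    {"tx":2.6,"ty":-3,"tz":0,"ax":0,"ay":0,"az":0,"claw":8.7},
    {"tx":2.6,"ty":-3,"tz":0,"ax":0,"ay":0,"az":0,"claw":8.7},
    {"tx":2.6,"ty":-3,"tz":0,"ax":0,"ay":0,"az":0,"claw":8.7},
    {"tx":2.6,"ty":-3,"tz":0,"ax":0,"ay":0,"az":0,"claw":8.7},
    {"tx":2.6,"ty":-3,"tz":0,"ax":0,"ay":0,"az":0,"claw":8.7},
    {"tx":2.6,"ty":-3,"tz":0,"ax":0,"ay":0,"az":0,"claw":8.7},
    {"tx":2.6,"ty":-3,"tz":0,"ax":0,"ay":0,"az":0,"claw":8.7},
    {"tx":2.6,"ty":-3,"tz":0,"ax":0,"ay":0,"az":0,"claw":8.7},
    {"tx":0,"ty":0,"tz":0,"ax":0,"ay":0,"az":0,"claw":8.7},
  ],
)

```text
time_s: 1.87
tcp_pos: [0.5068, 0.3407, 0.2221]
ee_rot: [[-0.009, -1.0, 0.0], [-1.0, 0.009, -0.002], [0.002, -0.0, -1.0]]
wrist_force: [-0.8, 1.8, -0.1]
gripper_width: 1.001
gripper_force: 0.0
```

```bash
cat >> h.py <<'E'
def wshot(n):
    s=sense();print({k:np.round(s[k],4).tolist() for k in("time_s","joints","tcp_pos","ee_rot","wrist_force","gripper_width","gripper_force")})
    P=pose("wrist");a,d=capture("wrist");save(n+".png",a);np.savez("pics/"+n+".npz",a=a,d=d,R=P[2],c=P[3]);return P,a,d
def load(n):
    z=np.load("pics/"+n+".npz");p=camera_params("wrist")
    return (np.array(p["intrinsics"]),p["k1"],z["R"],z["c"]),z["a"],z["d"]
E
python3 - <<'E'
from h import *
P,a,d=wshot("w2")
for X in [(.648,-.022,.013),(.655,-.084,.013),(.565,.204,.076),(.575,.076,.075)]: print(proj(P,X).round())
E
```

```text
{'time_s': 1.8667, 'joints': [49.116, 20.6918, -1.7052, 0.0747, -67.6656, -49.6365], 'tcp_pos': [0.5068, 0.3407, 0.2221], 'ee_rot': [[-0.0086, -1.0, 0.0002], [-1.0, 0.0086, -0.0016], [0.0016, -0.0002, -1.0]], 'wrist_force': [-0.77, 1.8498, -0.1056], 'gripper_width': 1.0005, 'gripper_force': 0.0}
[ 173. -182.]
[ 162. -252.]
[254.  45.]
[ 235. -117.]
```

View pics/w2.png

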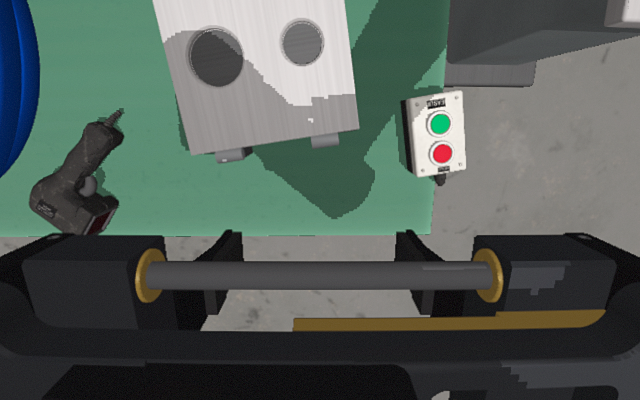

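w2 shows the large pocket's mouth at (216,56), the small one at (301,42), the button box at (437,135). Now nearer, for lug, pockets and rings.

>>> drive_tool(
  rows=[
    {"tx":3.2,"ty":-2,"tz":0,"ax":0,"ay":0,"az":0,"claw":8.7},
    {"tx":3.2,"ty":-2,"tz":0,"ax":0,"ay":0,"az":0,"claw":8.7},
    {"tx":3.2,"ty":-2,"tz":0,"ax":0,"ay":0,"az":0,"claw":8.7},
    {"tx":3.2,"ty":-2,"tz":0,"ax":0,"ay":0,"az":0,"claw":8.7},
    {"tx":0,"ty":0,"tz":0,"ax":0,"ay":0,"az":0,"claw":8.7},
    {"tx":0,"ty":0,"tz":0,"ax":0,"ay":0,"az":0,"claw":8.7},
  ],
)

```text
time_s: 2.42
tcp_pos: [0.5829, 0.2161, 0.2222]
ee_rot: [[-0.004, -1.0, -0.001], [-1.0, 0.004, -0.0], [0.0, 0.001, -1.0]]
wrist_force: [0.3, 0.0, -0.8]
gripper_width: 1.004
gripper_force: 0.0
```

Run:
```python
from h import *
P,a,d=wshot("w3")
for X in [(.648,-.022,.013),(.655,-.084,.013),(.565,.204,.076),(.575,.076,.075)]: print(proj(P,X).round())
```

```text
{'time_s': 2.4167, 'joints': [35.2256, 21.7524, -0.0396, -0.0201, -68.2392, -35.4703], 'tcp_pos': [0.5829, 0.2161, 0.2222], 'ee_rot': [[-0.0044, -1.0, -0.0006], [-1.0, 0.0044, -0.0], [0.0001, 0.0006, -1.0]], 'wrist_force': [0.2878, 0.0307, -0.7969], 'gripper_width': 1.0038, 'gripper_force': 0.0}
[256. -46.]
[ 246. -115.]
[336. 177.]
[327.  40.]
```

View pics/w3.png

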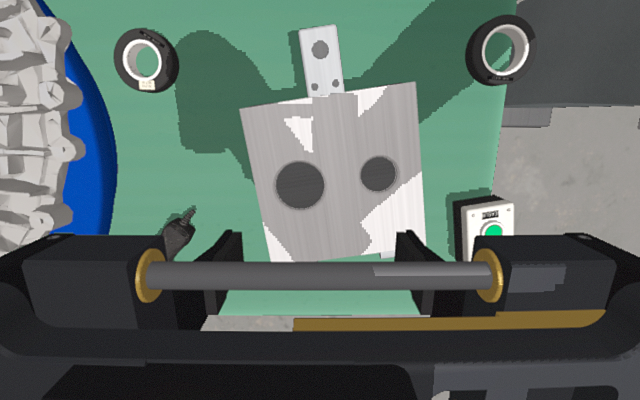

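w3 shows the pockets at (300,185) and (378,174) and the lug's screw head at (320,49). I'll segment the dark ellipses in both views and triangulate.

```bash
cat >> h.py <<'E'
def blobs(a,lo,hi,near,amin=60,amax=9000):
    g=cv2.cvtColor(a,cv2.COLOR_RGB2GRAY);m=((g>=lo)&(g<=hi)).astype(np.uint8)
    cs,_=cv2.findContours(m,cv2.RETR_EXTERNAL,cv2.CHAIN_APPROX_NONE);best=None
    for c in cs:
        if len(c)<8 or not amin<cv2.contourArea(c)<amax: continue
        e=cv2.fitEllipse(cv2.convexHull(c)); q=np.hypot(e[0][0]-near[0],e[0][1]-near[1])
        if best is None or q<best[0]: best=(q,e)
    return best and best[1]
def tri(Ps,uvs):
    A=np.zeros((3,3));b=np.zeros(3)
    for P,uv in zip(Ps,uvs):
        r=ray(P,uv);r/=np.linalg.norm(r);M=np.eye(3)-np.outer(r,r);A+=M;b+=M@P[3]
    return np.linalg.solve(A,b)
E
python3 - <<'E'
from h import *
P2,a2,d2=load("w2");P3,a3,d3=load("w3")
for n,u2,u3 in (("L",(216,56),(300,185)),("S",(301,42),(378,174))):
    e2=blobs(a2,0,88,u2);e3=blobs(a3,0,88,u3);print(n,e2,e3,tri([P2,P3],[e2[0],e3[0]]).round(4),onz(P2,e2[0],.076).round(4),onz(P3,e3[0],.076).round(4))
e=blobs(a3,0,125,(320,49),40,1500);print(e,onz(P3,e[0],.078))
C=cloud(P3,d3)
for u in [(260,150),(330,120),(400,240),(335,90),(300,185),(378,174),(320,49)]: print(u,C[u[1],u[0]].round(4),a3[u[1],u[0]])
E
```

```text
L ((214.89833068847656, 59.14462661743164), (47.315162658691406, 57.90922164916992), 139.1781463623047) ((299.6815490722656, 184.94570922851562), (45.47008514404297, 47.09213638305664), 99.71764373779297) [0.6037 0.2142 0.07  ] [0.6027 0.2157 0.076 ] [0.6025 0.2122 0.076 ]
S ((214.89833068847656, 59.14462661743164), (47.315162658691406, 57.90922164916992), 139.1781463623047) ((377.7623596191406, 173.89320373535156), (32.14165115356445, 34.678192138671875), 58.10304260253906) [0.5571 0.2076 0.1674] [0.6027 0.2157 0.076 ] [0.5229 0.2011 0.076 ]
((378.31207275390625, 173.85719299316406), (35.1531867980957, 37.091819763183594), 59.604774475097656) [0.52274189 0.20064251 0.078     ]
(260, 150) [0.6417 0.1766 0.074 ] [180 176 175]
(330, 120) [0.5717 0.1478 0.0759] [182 177 177]
(400, 240) [0.5395 0.2074 0.232 ] [31 32 33]
(335, 90) [0.567  0.1199 0.0746] [225 225 226]
(300, 185) [0.6026 0.2138 0.0692] [80 77 77]
(378, 174) [0.5214 0.2024 0.0694] [78 78 78]
(320, 49) [0.5813 0.0845 0.0789] [134 132 134]
```

>>> drive_tool(
  rows=[
    {"tx":3.7,"ty":-1.1,"tz":1.2,"ax":0,"ay":0,"az":0,"claw":8.7},
    {"tx":3.7,"ty":-1.1,"tz":1.2,"ax":0,"ay":0,"az":0,"claw":8.7},
    {"tx":3.7,"ty":-1.1,"tz":1.2,"ax":0,"ay":0,"az":0,"claw":8.7},
    {"tx":3.7,"ty":-1.1,"tz":1.2,"ax":0,"ay":0,"az":0,"claw":8.7},
    {"tx":3.7,"ty":-1.1,"tz":1.2,"ax":0,"ay":0,"az":0,"claw":8.7},
    {"tx":0,"ty":0,"tz":0,"ax":0,"ay":0,"az":0,"claw":8.7},
    {"tx":0,"ty":0,"tz":0,"ax":0,"ay":0,"az":0,"claw":8.7},
  ],
)

```text
time_s: 3.05
tcp_pos: [0.6368, 0.0318, 0.1613]
ee_rot: [[-0.003, -1.0, -0.002], [-1.0, 0.003, -0.0], [0.0, 0.002, -1.0]]
wrist_force: [0.2, 0.2, 0.6]
gripper_width: 1.001
gripper_force: 0.0
```

Run:
```python
from h import *
P3,a3,d3=load("w3")
L=onz(P3,(299.68,184.95),.0692);S=onz(P3,(377.76,173.89),.0692);x=(L-S)/np.linalg.norm(L-S);y=np.array([-x[1],x[0],0])
c=S+42*(L-S)/82;print("L",L,"S",S,np.linalg.norm(L-S),"yaw",np.degrees(np.arctan2(x[1],x[0])),"c",c,"pad",c-.125*y)
P,a,d=wshot("w4")
for n,X in (("S",(.648,-.022,.013)),("L",(.655,-.084,.013))):
    u=proj(P,X);e=blobs(a,0,75,u);print(n,u,e,onz(P,e[0],.0065),onz(P,e[0],.013))
```

```text
L [0.60290783 0.21377866 0.0692    ] S [0.52159314 0.20233851 0.0692    ] 0.0821155053739861 yaw 8.008372552763124 c [0.56324213 0.2081981  0.0692    ] pad [0.58065686 0.08441713 0.0692    ]
{'time_s': 3.05, 'joints': [17.3618, 25.9314, -2.4938, -0.0212, -61.7053, -17.5246], 'tcp_pos': [0.6368, 0.0318, 0.1613], 'ee_rot': [[-0.003, -1.0, -0.0023], [-1.0, 0.003, -0.0004], [0.0004, 0.0023, -1.0]], 'wrist_force': [0.2417, 0.2324, 0.64], 'gripper_width': 1.0014, 'gripper_force': 0.0}
S [307.04569436 135.23688743] ((307.53765869140625, 136.7436981201172), (30.63804817199707, 32.683326721191406), 16.985395431518555) [ 0.64775228 -0.02008957  0.0065    ] [ 0.64753059 -0.02052941  0.013     ]
L [298.81442125  68.39899878] ((307.53765869140625, 136.7436981201172), (30.63804817199707, 32.683326721191406), 16.985395431518555) [ 0.64775228 -0.02008957  0.0065    ] [ 0.64753059 -0.02052941  0.013     ]
```

View pics/w4.png

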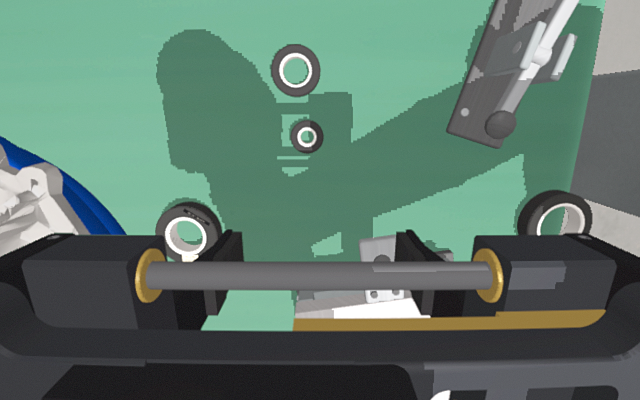

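w4 shows the small ring at (307,136), the large ring at (296,70), the jack's saddle at (500,125), all clear. Going lower for a second view.

>>> drive_tool(
  rows=[
    {"tx":0.8,"ty":-0.5,"tz":3.5,"ax":0,"ay":0,"az":0,"claw":8.7},
    {"tx":0.8,"ty":-0.5,"tz":3.5,"ax":0,"ay":0,"az":0,"claw":8.7},
    {"tx":0,"ty":0,"tz":0,"ax":0,"ay":0,"az":0,"claw":5.5},
    {"tx":0,"ty":0,"tz":0,"ax":0,"ay":0,"az":0,"claw":5.5},
    {"tx":0,"ty":0,"tz":0,"ax":0,"ay":0,"az":0,"claw":5.5},
  ],
)

```text
time_s: 3.52
tcp_pos: [0.6485, 0.0178, 0.0947]
ee_rot: [[0.001, -1.0, 0.003], [-1.0, -0.001, -0.0], [0.0, -0.003, -1.0]]
wrist_force: [0.3, -0.6, 0.5]
gripper_width: 0.855
gripper_force: 0.0
```

```bash
cat >> h.py <<'E'
def ringc(P,a,X,r=None):
    # bore's bright ring: fit ellipse of white pixels round predicted place
    u=proj(P,X);m=np.ascontiguousarray((a.min(2)>150)&((a.max(2).astype(int)-a.min(2))<30)).astype(np.uint8)
    w=np.zeros_like(m);cv2.circle(w,tuple(int(v) for v in u),r or 40,1,-1);m=m*w
    cs,_=cv2.findContours(m,cv2.RETR_EXTERNAL,cv2.CHAIN_APPROX_NONE);c=max(cs,key=cv2.contourArea);return cv2.fitEllipse(cv2.convexHull(c))
E
python3 - <<'E'
from h import *
Q=load("w4");P,a,d=wshot("w5")
for n,X,r in (("S",(.648,-.020,.013),20),("L",(.655,-.084,.013),25)):
    e1=ringc(Q[0],Q[1],X,r);e2=ringc(P,a,X,r+5);print(n,e1,e2,"tri",tri([Q[0],P],[e1[0],e2[0]]),onz(Q[0],e1[0],.012),onz(P,e2[0],.012))
    e=blobs(a,0,75,proj(P,X));print("outer",e,onz(P,e[0],.012))
E
```

```text
{'time_s': 3.5167, 'joints': [15.8597, 30.3758, -5.4597, 0.0675, -53.9821, -15.8411], 'tcp_pos': [0.6485, 0.0178, 0.0947], 'ee_rot': [[0.001, -1.0, 0.0033], [-1.0, -0.001, -0.0], [0.0, -0.0033, -1.0]], 'wrist_force': [0.3354, -0.5778, 0.539], 'gripper_width': 0.8549, 'gripper_force': 0.0}
S ((306.3197021484375, 136.62496948242188), (18.943805694580078, 19.713031768798828), 176.18295288085938) ((319.0158996582031, 160.16836547851562), (23.415512084960938, 24.171907424926758), 15.376042366027832) tri [ 0.64871891 -0.02066857  0.01322188] [ 0.6487741  -0.02058225  0.012     ] [ 0.64871344 -0.02049788  0.012     ]
outer ((319.83367919921875, 159.17724609375), (39.14761734008789, 41.29454040527344), 174.74903869628906) [ 0.6480636 -0.0212905  0.012    ]
L ((295.24468994140625, 69.76383972167969), (32.866512298583984, 34.752197265625), 168.779052734375) ((306.10772705078125, 77.01640319824219), (41.43606948852539, 43.604896545410156), 176.3683624267578) tri [ 0.65834556 -0.08266967  0.01385095] [ 0.65845371 -0.08294045  0.012     ] [ 0.65844378 -0.0828511   0.012     ]
outer ((319.83367919921875, 159.17724609375), (39.14761734008789, 41.29454040527344), 174.74903869628906) [ 0.6480636 -0.0212905  0.012    ]
```

>>> drive_tool(
  rows=[
    {"tx":3.85,"ty":0,"tz":0,"ax":0,"ay":0,"az":0,"claw":5.5},
    {"tx":0,"ty":0,"tz":3,"ax":0,"ay":0,"az":0,"claw":5.5},
    {"tx":0,"ty":0,"tz":3,"ax":0,"ay":0,"az":0,"claw":5.5},
    {"tx":0,"ty":0,"tz":1,"ax":0,"ay":0,"az":0,"claw":5.5},
    {"tx":0,"ty":0,"tz":0,"ax":0,"ay":0,"az":0,"claw":5.5},
    {"tx":0,"ty":0,"tz":0,"ax":0,"ay":0,"az":0,"claw":5.5},
  ],
)

```text
time_s: 4.07
tcp_pos: [0.6484, -0.0219, 0.0242]
ee_rot: [[-0.0, -1.0, 0.002], [-1.0, 0.0, -0.0], [0.0, -0.002, -1.0]]
wrist_force: [0.5, -0.0, 0.6]
gripper_width: 0.639
gripper_force: 0.0
```

>>> drive_tool(
  rows=[
    {"tx":-0.1,"ty":0,"tz":0.9,"ax":0,"ay":0,"az":0,"claw":5.5},
    {"tx":0,"ty":0,"tz":0.9,"ax":0,"ay":0,"az":0,"claw":5.5},
    {"tx":0,"ty":0,"tz":0,"ax":0,"ay":0,"az":0,"claw":5.5},
    {"tx":0,"ty":0,"tz":0,"ax":0,"ay":0,"az":0,"claw":2},
    {"tx":0,"ty":0,"tz":0,"ax":0,"ay":0,"az":0,"claw":2},
    {"tx":0,"ty":0,"tz":0,"ax":0,"ay":0,"az":0,"claw":2},
    {"tx":0,"ty":0,"tz":0,"ax":0,"ay":0,"az":0,"claw":2},
    {"tx":0,"ty":0,"tz":0,"ax":0,"ay":0,"az":0,"claw":2},
    {"tx":0,"ty":0,"tz":0,"ax":0,"ay":0,"az":0,"claw":2},
  ],
)

```text
time_s: 4.82
tcp_pos: [0.6475, -0.0216, 0.0049]
ee_rot: [[-0.002, -1.0, 0.001], [-1.0, 0.002, 0.0], [-0.0, -0.001, -1.0]]
wrist_force: [-0.3, 0.5, 0.4]
gripper_width: 0.352
gripper_force: 30.0
```

>>> drive_tool(
  rows=[
    {"tx":0,"ty":0,"tz":-3.5,"ax":0,"ay":0,"az":0,"claw":2},
    {"tx":0,"ty":0,"tz":-3.5,"ax":0,"ay":0,"az":0,"claw":2},
    {"tx":0,"ty":0,"tz":-3.5,"ax":0,"ay":0,"az":0,"claw":2},
    {"tx":-3.2,"ty":1.8,"tz":0,"ax":0,"ay":0,"az":0,"claw":2},
    {"tx":-3.2,"ty":1.8,"tz":0,"ax":0,"ay":0,"az":0,"claw":2},
    {"tx":-3.2,"ty":1.8,"tz":0,"ax":0,"ay":0,"az":0,"claw":2},
    {"tx":-3.2,"ty":1.8,"tz":0,"ax":0,"ay":0,"az":0,"claw":2},
    {"tx":-3.2,"ty":1.8,"tz":0,"ax":0,"ay":0,"az":0,"claw":2},
    {"tx":-3.2,"ty":1.8,"tz":0,"ax":0,"ay":0,"az":0,"claw":2},
    {"tx":-3.1,"ty":1.8,"tz":0,"ax":0,"ay":0,"az":0,"claw":2},
  ],
)

```text
time_s: 5.65
tcp_pos: [0.5204, 0.203, 0.1096]
ee_rot: [[-0.002, -1.0, -0.0], [-1.0, 0.002, 0.0], [-0.0, 0.0, -1.0]]
wrist_force: [1.4, 0.8, -0.4]
gripper_width: 0.359
gripper_force: 30.0
```

>>> drive_tool(
  rows=[
    {"tx":0,"ty":0,"tz":1,"ax":0,"ay":0,"az":0,"claw":2},
    {"tx":0,"ty":0,"tz":0.5,"ax":0,"ay":0,"az":0,"claw":2},
    {"tx":0,"ty":0,"tz":0,"ax":0,"ay":0,"az":0,"claw":2},
    {"tx":0,"ty":0,"tz":0,"ax":0,"ay":0,"az":0,"claw":2},
  ],
)

```text
time_s: 5.98
tcp_pos: [0.5217, 0.2007, 0.094]
ee_rot: [[-0.003, -1.0, -0.001], [-1.0, 0.003, -0.001], [0.001, 0.001, -1.0]]
wrist_force: [0.1, 0.0, -0.1]
gripper_width: 0.36
gripper_force: 30.0
```

Run:
```python
from h import *
P,a,d=wshot("w6")
C=cloud(P,d);w=(C[...,2]<.06)&(C[...,2]>-.01)
print(sense()["tcp_pos"])
save("w6c.png",a)
```

```text
{'time_s': 5.9833, 'joints': [37.6562, 22.9989, -18.6128, 0.0082, -48.4759, -37.8392], 'tcp_pos': [0.5217, 0.2007, 0.094], 'ee_rot': [[-0.0031, -1.0, -0.0011], [-1.0, 0.0031, -0.001], [0.001, 0.0011, -1.0]], 'wrist_force': [0.0579, 0.021, -0.1032], 'gripper_width': 0.3598, 'gripper_force': 29.9785}
[0.52211522 0.20065772 0.0943898 ]
```

View pics/w6c.png

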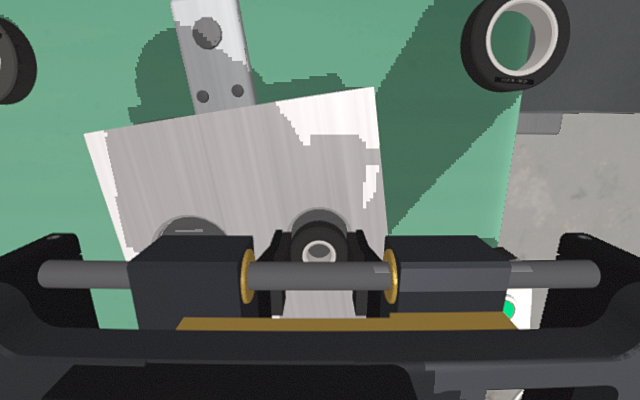

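w6 shows the held ring's bore at (319,255) over the small pocket, whose front edge is visible at (318,210). I'll check its offset numerically.

Run:
```python
from h import *
P,a,d=load("w6")
print(onz(P,(319,254),.101))
print("pocket edge -y", onz(P,(318,209),.076), "expect y", .2023-.019, "large edge",onz(P,(189,217),.076),"exp",.2138-.026)
for z in(.078,.080,.076): print(proj(P,(.5216,.2023-.019,z)))
```

```text
[0.52162243 0.201266   0.101     ]
pocket edge -y [0.52214875 0.18306791 0.076     ] expect y 0.18330000000000002 large edge [0.60221787 0.18805263 0.076     ] exp 0.1878
[318.90147365 210.33581259]
[318.90547686 211.33223026]
[318.89755199 209.35973252]
```

>>> drive_tool(
  rows=[
    {"tx":-0.1,"ty":0,"tz":0.5,"ax":0,"ay":0,"az":0,"claw":2},
    {"tx":0,"ty":0,"tz":0.6,"ax":0,"ay":0,"az":0,"claw":2},
    {"tx":0,"ty":0,"tz":0.5,"ax":0,"ay":0,"az":0,"claw":2},
    {"tx":0,"ty":0,"tz":0,"ax":0,"ay":0,"az":0,"claw":2},
    {"tx":0,"ty":0,"tz":0,"ax":0,"ay":0,"az":0,"claw":2},
  ],
)

```text
time_s: 6.45
tcp_pos: [0.5215, 0.2022, 0.0779]
ee_rot: [[-0.002, -1.0, -0.001], [-1.0, 0.002, -0.001], [0.001, 0.001, -1.0]]
wrist_force: [-0.4, -0.1, -0.4]
gripper_width: 0.358
gripper_force: 30.0
```

>>> drive_tool(
  rows=[
    {"tx":0,"ty":0,"tz":0,"ax":0,"ay":0,"az":0,"claw":4.8},
    {"tx":0,"ty":0,"tz":0,"ax":0,"ay":0,"az":0,"claw":4.8},
    {"tx":0,"ty":0,"tz":0,"ax":0,"ay":0,"az":0,"claw":4.8},
    {"tx":0,"ty":0,"tz":0,"ax":0,"ay":0,"az":0,"claw":4.8},
    {"tx":0,"ty":0,"tz":-3,"ax":0,"ay":0,"az":0,"claw":4.8},
    {"tx":-2,"ty":0,"tz":-3,"ax":0,"ay":0,"az":0,"claw":6},
    {"tx":-2,"ty":0,"tz":-1,"ax":0,"ay":0,"az":0,"claw":6},
    {"tx":0,"ty":0,"tz":0,"ax":0,"ay":0,"az":0,"claw":6},
  ],
)

```text
time_s: 7.12
tcp_pos: [0.5243, 0.2466, 0.1527]
ee_rot: [[0.001, -1.0, 0.008], [-1.0, -0.001, 0.006], [-0.006, -0.008, -1.0]]
wrist_force: [1.0, -0.0, 0.6]
gripper_width: 0.664
gripper_force: 0.0
```

Run:
```python
from h import *
P,a,d=wshot("w7")
e=ringc(P,a,(.5216,.2023,.082),22);print(e,onz(P,e[0],.081))
C=cloud(P,d);u=e[0]
for k in range(8):
    q=proj(P,(.5216+.0135*np.cos(k*.785),.2023+.0135*np.sin(k*.785),.082)).astype(int);print(C[q[1],q[0]].round(4))
save("w7c.png",a[60:260,180:460])
```

```text
{'time_s': 7.1167, 'joints': [41.2348, 20.7369, -12.2958, 0.0795, -56.4047, -41.2254], 'tcp_pos': [0.5243, 0.2466, 0.1527], 'ee_rot': [[0.0009, -1.0, 0.0081], [-1.0, -0.0009, 0.0056], [-0.0056, -0.0082, -1.0]], 'wrist_force': [1.0044, -0.0118, 0.6402], 'gripper_width': 0.6643, 'gripper_force': 0.0}
((322.48779296875, 155.56991577148438), (23.089847564697266, 23.43231773376465), 1.505104422569275) [0.52215299 0.2035408  0.081     ]
[0.5353 0.2022 0.0824]
[0.5316 0.2114 0.0816]
[0.5217 0.2152 0.0819]
[0.5127 0.2111 0.083 ]
[0.5082 0.2022 0.0818]
[0.5121 0.1925 0.0819]
[0.5218 0.1881 0.0821]
[0.5315 0.1925 0.0824]
```

Small ring seated (rim level at 82 mm). Next the large ring.

>>> drive_tool(
  rows=[
    {"tx":3.65,"ty":-1.49,"tz":0,"ax":0,"ay":0,"az":0,"claw":6.5},
    {"tx":3.65,"ty":-1.49,"tz":0,"ax":0,"ay":0,"az":0,"claw":6.5},
    {"tx":3.65,"ty":-1.49,"tz":0,"ax":0,"ay":0,"az":0,"claw":6.5},
    {"tx":3.65,"ty":-1.49,"tz":0,"ax":0,"ay":0,"az":0,"claw":6.5},
    {"tx":3.65,"ty":-1.49,"tz":0,"ax":0,"ay":0,"az":0,"claw":6.5},
    {"tx":3.65,"ty":-1.49,"tz":0,"ax":0,"ay":0,"az":0,"claw":6.5},
    {"tx":3.65,"ty":-1.49,"tz":0,"ax":0,"ay":0,"az":0,"claw":6.5},
    {"tx":3.65,"ty":-1.49,"tz":0,"ax":0,"ay":0,"az":0,"claw":6.5},
    {"tx":3.65,"ty":-1.49,"tz":0,"ax":0,"ay":0,"az":0,"claw":6.5},
    {"tx":0,"ty":0,"tz":3.5,"ax":0,"ay":0,"az":0,"claw":6.5},
  ],
)

```text
time_s: 8.0
tcp_pos: [0.6611, -0.0931, 0.1192]
ee_rot: [[-0.007, -1.0, 0.014], [-1.0, 0.007, -0.003], [0.003, -0.014, -1.0]]
wrist_force: [2.0, -0.2, 1.0]
gripper_width: 0.748
gripper_force: 0.0
```

>>> drive_tool(
  rows=[
    {"tx":0,"ty":0,"tz":3.5,"ax":0,"ay":0,"az":0,"claw":6.5},
    {"tx":0,"ty":0,"tz":2,"ax":0,"ay":0,"az":0,"claw":6.5},
    {"tx":0,"ty":0,"tz":0,"ax":0,"ay":0,"az":0,"claw":6.5},
    {"tx":0,"ty":0,"tz":0,"ax":0,"ay":0,"az":0,"claw":6.5},
  ],
)

```text
time_s: 8.33
tcp_pos: [0.6538, -0.0868, 0.0568]
ee_rot: [[-0.002, -1.0, -0.004], [-1.0, 0.002, -0.001], [0.001, 0.004, -1.0]]
wrist_force: [-0.1, -0.1, 0.9]
gripper_width: 0.75
gripper_force: 0.0
```

>>> drive_tool(
  rows=[
    {"tx":-0.4,"ty":-0.45,"tz":1.5,"ax":0,"ay":0,"az":0,"claw":6.5},
    {"tx":0,"ty":0,"tz":1.3,"ax":0,"ay":0,"az":0,"claw":6.5},
    {"tx":0,"ty":0,"tz":0,"ax":0,"ay":0,"az":0,"claw":6.5},
    {"tx":0,"ty":0,"tz":0,"ax":0,"ay":0,"az":0,"claw":6.5},
  ],
)

```text
time_s: 8.67
tcp_pos: [0.6601, -0.0817, 0.0311]
ee_rot: [[-0.001, -1.0, 0.001], [-1.0, 0.001, -0.0], [0.0, -0.001, -1.0]]
wrist_force: [-0.5, 0.7, 1.2]
gripper_width: 0.748
gripper_force: 0.0
```

Run:
```python
from h import *
P,a,d=wshot("w8")
print(proj(P,(.6583,-.0827,.013)))
e=ringc(P,a,(.6583,-.0827,.013),45);print(e,onz(P,e[0],.013),sense()["tcp_pos"])
```

```text
{'time_s': 8.6667, 'joints': [6.8493, 35.8477, -5.9173, 0.0203, -48.1965, -6.9283], 'tcp_pos': [0.6601, -0.0817, 0.0311], 'ee_rot': [[-0.0011, -1.0, 0.0007], [-1.0, 0.0011, -0.0002], [0.0002, -0.0007, -1.0]], 'wrist_force': [-0.4858, 0.6558, 1.1757], 'gripper_width': 0.7485, 'gripper_force': 0.0}
[321.80792614 234.33262834]
((321.7514343261719, 234.390625), (45.896568298339844, 47.56134033203125), 85.3802719116211) [ 0.65833535 -0.08266105  0.013     ] [ 0.66063163 -0.08182067  0.03182083]
```

>>> drive_tool(
  rows=[
    {"tx":0.1,"ty":0.2,"tz":1.3,"ax":0,"ay":0,"az":0,"claw":6.5},
    {"tx":0,"ty":0,"tz":1.25,"ax":0,"ay":0,"az":0,"claw":6.5},
    {"tx":0,"ty":0,"tz":0,"ax":0,"ay":0,"az":0,"claw":6.5},
    {"tx":0,"ty":0,"tz":0,"ax":0,"ay":0,"az":0,"claw":3.5},
    {"tx":0,"ty":0,"tz":0,"ax":0,"ay":0,"az":0,"claw":3.5},
    {"tx":0,"ty":0,"tz":0,"ax":0,"ay":0,"az":0,"claw":3.5},
    {"tx":0,"ty":0,"tz":0,"ax":0,"ay":0,"az":0,"claw":3.5},
    {"tx":0,"ty":0,"tz":0,"ax":0,"ay":0,"az":0,"claw":3.5},
    {"tx":0,"ty":0,"tz":0,"ax":0,"ay":0,"az":0,"claw":3.5},
  ],
)

```text
time_s: 9.47
tcp_pos: [0.6582, -0.083, 0.0058]
ee_rot: [[-0.002, -1.0, 0.001], [-1.0, 0.002, -0.0], [0.0, -0.001, -1.0]]
wrist_force: [0.1, 0.9, 2.3]
gripper_width: 0.521
gripper_force: 30.0
```

>>> drive_tool(
  rows=[
    {"tx":0,"ty":0,"tz":-3.5,"ax":0,"ay":0,"az":0,"claw":3.5},
    {"tx":0,"ty":0,"tz":-3.5,"ax":0,"ay":0,"az":0,"claw":3.5},
    {"tx":0,"ty":0,"tz":-3.5,"ax":0,"ay":0,"az":0,"claw":3.5},
    {"tx":-3.7,"ty":0.69,"tz":0,"ax":0,"ay":0,"az":0,"claw":3.5},
    {"tx":-3.7,"ty":0.69,"tz":0,"ax":0,"ay":0,"az":0,"claw":3.5},
    {"tx":-3.7,"ty":0.69,"tz":0,"ax":0,"ay":0,"az":0,"claw":3.5},
    {"tx":-3.7,"ty":0.69,"tz":0,"ax":0,"ay":0,"az":0,"claw":3.5},
    {"tx":-3.7,"ty":0.69,"tz":0,"ax":0,"ay":0,"az":0,"claw":3.5},
    {"tx":-3.7,"ty":0.69,"tz":0,"ax":0,"ay":0,"az":0,"claw":3.5},
    {"tx":-3.7,"ty":0.69,"tz":0,"ax":0,"ay":0,"az":0,"claw":3.5},
  ],
)

```text
time_s: 10.3
tcp_pos: [0.6089, 0.1776, 0.1098]
ee_rot: [[-0.002, -1.0, -0.001], [-1.0, 0.002, -0.0], [0.0, 0.001, -1.0]]
wrist_force: [1.0, 0.1, -1.0]
gripper_width: 0.523
gripper_force: 30.0
```

>>> drive_tool(
  rows=[
    {"tx":-3.7,"ty":0.69,"tz":0,"ax":0,"ay":0,"az":0,"claw":3.5},
    {"tx":0,"ty":0,"tz":1,"ax":0,"ay":0,"az":0,"claw":3.5},
    {"tx":0,"ty":0,"tz":0.6,"ax":0,"ay":0,"az":0,"claw":3.5},
    {"tx":0,"ty":0,"tz":0,"ax":0,"ay":0,"az":0,"claw":3.5},
    {"tx":0,"ty":0,"tz":0,"ax":0,"ay":0,"az":0,"claw":3.5},
  ],
)

```text
time_s: 10.72
tcp_pos: [0.6027, 0.2116, 0.0932]
ee_rot: [[-0.003, -1.0, -0.002], [-1.0, 0.003, -0.001], [0.001, 0.002, -1.0]]
wrist_force: [-0.4, -0.6, -1.1]
gripper_width: 0.522
gripper_force: 30.0
```

Run:
```python
from h import *
P,a,d=wshot("w9")
t=np.array(sense()["tcp_pos"]);print(t,proj(P,(t[0],t[1],t[2]+.0075)))
try:
    e=ringc(P,a,(t[0],t[1],t[2]+.0075),30);print(e,onz(P,e[0],t[2]+.0072))
except Exception as x: print(x)
print("pocket edge exp px",proj(P,(.6029,.2138-.026,.076)))
q=proj(P,(.6029,.2138-.026,.076)).astype(int); print(cv2.cvtColor(a,cv2.COLOR_RGB2GRAY)[q[1]-8:q[1]+9,q[0]])
```

```text
{'time_s': 10.7167, 'joints': [33.8361, 29.7637, -6.8122, 0.001, -53.5604, -34.0217], 'tcp_pos': [0.6027, 0.2116, 0.0932], 'ee_rot': [[-0.0032, -1.0, -0.002], [-1.0, 0.0032, -0.0013], [0.0013, 0.002, -1.0]], 'wrist_force': [-0.3539, -0.6268, -1.118], 'gripper_width': 0.5223, 'gripper_force': 29.9995}
[0.60320635 0.21158569 0.09381229] [317.91070957 253.91567901]
((318.6195983886719, 253.5322265625), (49.02523422241211, 53.42491149902344), 90.81122589111328) [0.60281873 0.21150031 0.10101229]
pocket edge exp px [318.31571623 199.61711436]
[167 162 163 164 164 165 156 140 126  90  68  73  74  75  76  76  64]
```

>>> drive_tool(
  rows=[
    {"tx":-0.23,"ty":0,"tz":0.4,"ax":0,"ay":0,"az":0,"claw":3.5},
    {"tx":0,"ty":0,"tz":0.6,"ax":0,"ay":0,"az":0,"claw":3.5},
    {"tx":0,"ty":0,"tz":0.5,"ax":0,"ay":0,"az":0,"claw":3.5},
    {"tx":0,"ty":0,"tz":0,"ax":0,"ay":0,"az":0,"claw":3.5},
    {"tx":0,"ty":0,"tz":0,"ax":0,"ay":0,"az":0,"claw":3.5},
  ],
)

```text
time_s: 11.18
tcp_pos: [0.6029, 0.2148, 0.0784]
ee_rot: [[-0.002, -1.0, -0.001], [-1.0, 0.002, -0.001], [0.001, 0.001, -1.0]]
wrist_force: [-0.2, -0.1, -1.0]
gripper_width: 0.524
gripper_force: 30.0
```

>>> drive_tool(
  rows=[
    {"tx":0,"ty":0,"tz":0,"ax":0,"ay":0,"az":0,"claw":6},
    {"tx":0,"ty":0,"tz":0,"ax":0,"ay":0,"az":0,"claw":6},
    {"tx":0,"ty":0,"tz":0,"ax":0,"ay":0,"az":0,"claw":6},
    {"tx":0,"ty":0,"tz":0,"ax":0,"ay":0,"az":0,"claw":6},
    {"tx":0,"ty":0,"tz":-3,"ax":0,"ay":0,"az":0,"claw":6},
    {"tx":-2,"ty":0,"tz":-3,"ax":0,"ay":0,"az":0,"claw":6},
    {"tx":-2,"ty":0,"tz":-1,"ax":0,"ay":0,"az":0,"claw":6},
    {"tx":0,"ty":0,"tz":0,"ax":0,"ay":0,"az":0,"claw":6},
  ],
)

```text
time_s: 11.85
tcp_pos: [0.6056, 0.2592, 0.1537]
ee_rot: [[0.001, -1.0, 0.009], [-1.0, -0.001, 0.005], [-0.005, -0.009, -1.0]]
wrist_force: [-0.0, 0.8, -0.3]
gripper_width: 0.691
gripper_force: 0.0
```

Run:
```python
from h import *
P,a,d=wshot("w10")
C=cloud(P,d)
for X0,rr,n in ((np.array([.6029,.2138]),.0195,"L"),(np.array([.5216,.2023]),.0135,"S")):
    e=ringc(P,a,(*X0,.082),28 if n=="L" else 20);c=onz(P,e[0],.0815);print(n,c,c[:2]-X0)
    print([C[int(q[1]),int(q[0]),2].round(4) for q in (proj(P,(X0[0]+rr*np.cos(k*.785),X0[1]+rr*np.sin(k*.785),.082)) for k in range(8))])
```

```text
{'time_s': 11.85, 'joints': [37.2466, 27.9035, -0.3822, 0.0733, -61.1412, -37.2166], 'tcp_pos': [0.6056, 0.2592, 0.1537], 'ee_rot': [[0.0012, -1.0, 0.0086], [-1.0, -0.0011, 0.0052], [-0.0052, -0.0086, -0.9999]], 'wrist_force': [-0.0453, 0.7788, -0.3496], 'gripper_width': 0.6907, 'gripper_force': 0.0}
L [0.60357581 0.21537398 0.0815    ] [0.00067581 0.00157398]
[np.float64(0.081), np.float64(0.0821), np.float64(0.0825), np.float64(0.0813), np.float64(0.0825), np.float64(0.0815), np.float64(0.0822), np.float64(0.0819)]
S [0.52197152 0.2036077  0.0815    ] [0.00037152 0.0013077 ]
[np.float64(0.0823), np.float64(0.082), np.float64(0.0812), np.float64(0.0811), np.float64(0.0822), np.float64(0.0823), np.float64(0.0812), np.float64(0.0823)]
```

Both rings are seated. On to the jack.

>>> drive_tool(
  rows=[
    {"tx":3.25,"ty":1.7,"tz":-0.5,"ax":0,"ay":0,"az":0,"claw":8.5},
    {"tx":3.25,"ty":1.7,"tz":-0.5,"ax":0,"ay":0,"az":0,"claw":8.5},
    {"tx":3.25,"ty":1.7,"tz":-0.5,"ax":0,"ay":0,"az":0,"claw":8.5},
    {"tx":3.25,"ty":1.7,"tz":-0.5,"ax":0,"ay":0,"az":0,"claw":8.5},
    {"tx":3.25,"ty":1.7,"tz":-0.5,"ax":0,"ay":0,"az":0,"claw":8.5},
    {"tx":3.25,"ty":1.7,"tz":-0.5,"ax":0,"ay":0,"az":0,"claw":8.5},
    {"tx":3.25,"ty":1.7,"tz":-0.5,"ax":0,"ay":0,"az":0,"claw":8.5},
    {"tx":3.25,"ty":1.7,"tz":0,"ax":0,"ay":0,"az":0,"claw":8.5},
    {"tx":0,"ty":0,"tz":0,"ax":0,"ay":0,"az":0,"claw":8.5},
    {"tx":0,"ty":0,"tz":0,"ax":0,"ay":0,"az":0,"claw":8.5},
  ],
)

```text
time_s: 12.73
tcp_pos: [0.465, -0.0063, 0.1837]
ee_rot: [[-0.005, -1.0, -0.001], [-1.0, 0.005, -0.0], [0.0, 0.001, -1.0]]
wrist_force: [0.8, 0.3, 1.1]
gripper_width: 0.977
gripper_force: 0.0
```

Run:
```python
from h import *
P,a,d=wshot("w11")
C=cloud(P,d);np.save("pics/c11.npy",C)
save("w11c.png",a)
```

```text
{'time_s': 12.7333, 'joints': [19.308, 8.449, -24.4655, -0.0156, -57.1467, -19.5952], 'tcp_pos': [0.465, -0.0063, 0.1837], 'ee_rot': [[-0.0052, -1.0, -0.0011], [-1.0, 0.0052, -0.0001], [0.0001, 0.0011, -1.0]], 'wrist_force': [0.7879, 0.3135, 1.1108], 'gripper_width': 0.9771, 'gripper_force': 0.0}
```

View pics/w11c.png

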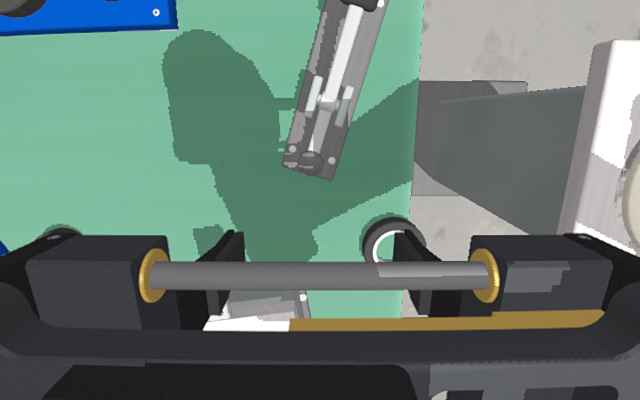

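w11 shows the jack with saddle at (311,162), cheeks at (315,95)/(345,103), base front corners (284,166),(330,180), paddle at the top edge (352,3).

Run:
```python
from h import *
P,a,d=load("w11");C=np.load("pics/c11.npy")
s=onz(P,(311,162),.049);A=onz(P,(284,166),.01);B=onz(P,(330,180),.01)
print("saddle",s,"depthz",C[160:165,309:314,2].mean(),"front",(A+B)/2,np.linalg.norm(A-B))
m=np.zeros(d.shape,bool);m[0:185,250:400]=1
b=m&(C[...,2]>.004)&(C[...,2]<.016)&(a.max(2)<140);
pts=(C[b][:,:2]*1e4).astype(np.float32);r=cv2.minAreaRect(pts);print("base rect",np.array(r[0])/1e4,np.array(r[1])/1e4,r[2],b.sum())
for lo,hi in((.06,.0715),):
    q=m&(C[...,2]>lo)&(C[...,2]<hi);v,u=np.nonzero(q);print(q.sum())
    qq=q.astype(np.uint8);n,l,st,ce=cv2.connectedComponentsWithStats(qq)
    for i in range(1,n):
        if st[i,4]>15: print(st[i],ce[i],C[l==i].mean(0).round(4),C[l==i].min(0).round(4),C[l==i].max(0).round(4))
```

```text
saddle [ 0.47231446 -0.03548513  0.049     ] depthz 0.0497566111494816 front [ 0.47771531 -0.01745852  0.01      ] 0.05305090135237364
base rect [ 0.4516958  -0.10673628] [0.18861672 0.06051952] 73.1921615600586 3776
1657
[320  37  33  72 845] [335.93964497  74.31597633] [ 0.4499 -0.1128  0.0651] [ 0.437  -0.1411  0.06  ] [ 0.4634 -0.0854  0.0715]
[304  75  19  43 404] [312.79207921  96.16831683] [ 0.4697 -0.0951  0.0677] [ 0.4617 -0.1126  0.0608] [ 0.4776 -0.0778  0.0696]
[334  85  20  42 395] [343.61012658 105.55443038] [ 0.4431 -0.0872  0.0676] [ 0.4349 -0.1043  0.0617] [ 0.4513 -0.0699  0.0705]
```

>>> drive_tool(
  rows=[
    {"tx":0,"ty":0,"tz":0,"ax":0,"ay":0,"az":0.095,"claw":8.5},
    {"tx":0,"ty":0,"tz":0,"ax":0,"ay":0,"az":0.095,"claw":8.5},
    {"tx":0,"ty":0,"tz":0,"ax":0,"ay":0,"az":0.095,"claw":8.5},
    {"tx":2.8,"ty":-0.5,"tz":2.6,"ax":0,"ay":0,"az":0,"claw":8.5},
    {"tx":2.8,"ty":-0.5,"tz":2.6,"ax":0,"ay":0,"az":0,"claw":8.5},
    {"tx":2.8,"ty":-0.5,"tz":1.5,"ax":0,"ay":0,"az":0,"claw":8.5},
    {"tx":0,"ty":0,"tz":0,"ax":0,"ay":0,"az":0,"claw":8.5},
    {"tx":0,"ty":0,"tz":0,"ax":0,"ay":0,"az":0,"claw":8.5},
  ],
)

```text
time_s: 13.45
tcp_pos: [0.4568, -0.0897, 0.1155]
ee_rot: [[-0.284, -0.959, -0.004], [-0.959, 0.284, -0.001], [0.002, 0.003, -1.0]]
wrist_force: [0.1, 0.4, 0.9]
gripper_width: 0.981
gripper_force: 0.0
```

Run:
```python
from h import *
P,a,d=wshot("w12")
C=cloud(P,d);m=np.zeros(d.shape,bool);m[0:255,255:390]=1
for lo,hi in((.06,.0715),(.08,.1)):
    qq=(m&(C[...,2]>lo)&(C[...,2]<hi)).astype(np.uint8);n,l,st,ce=cv2.connectedComponentsWithStats(qq)
    for i in range(1,n):
        if st[i,4]>40: print(st[i],C[l==i].mean(0).round(4))
b=m&(C[...,2]>.004)&(C[...,2]<.016)&(a.max(2)<140)
r=cv2.minAreaRect((C[b][:,:2]*1e4).astype(np.float32));print("base rect",np.array(r[0])/1e4,np.array(r[1])/1e4,r[2],b.sum())
```

```text
{'time_s': 13.45, 'joints': [8.9634, 13.3536, -29.763, 0.0066, -47.088, -25.4862], 'tcp_pos': [0.4568, -0.0897, 0.1155], 'ee_rot': [[-0.2843, -0.9587, -0.0035], [-0.9587, 0.2843, -0.0006], [0.0016, 0.0032, -1.0]], 'wrist_force': [0.0806, 0.3759, 0.8753], 'gripper_width': 0.9805, 'gripper_force': 0.0}
[ 310  149   19   73 1040] [ 0.4495 -0.1137  0.0652]
[294 192  12  49 544] [ 0.469  -0.0967  0.0674]
[333 192  12  49 546] [ 0.4425 -0.0889  0.0675]
[ 294   32   54   83 4062] [ 0.4286 -0.1829  0.0876]
base rect [ 0.44650078 -0.12373875] [0.18055331 0.06037487] 73.29959106445312 5515
```

View pics/w12.png

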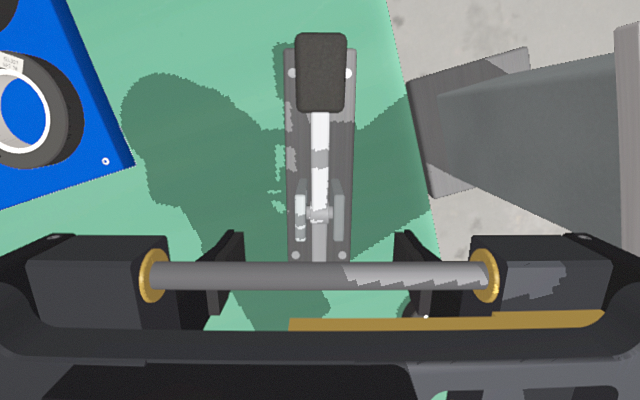

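w12 shows the jack straight under the open gripper: paddle at (320,72), cheeks at (300,215)/(339,215). (I've now viewed one picture over the allowance of 10; from here on I work with numbers only.) Descending to grip the cheeks.

>>> drive_tool(
  rows=[
    {"tx":0.15,"ty":0,"tz":2.5,"ax":0,"ay":0,"az":0,"claw":8.5},
    {"tx":0,"ty":0,"tz":2.5,"ax":0,"ay":0,"az":0,"claw":8.5},
    {"tx":0,"ty":0,"tz":2.5,"ax":0,"ay":0,"az":0,"claw":8.5},
    {"tx":0,"ty":0,"tz":1.2,"ax":0,"ay":0,"az":0,"claw":8.5},
    {"tx":0,"ty":0,"tz":0,"ax":0,"ay":0,"az":0,"claw":8.5},
    {"tx":0,"ty":0,"tz":0,"ax":0,"ay":0,"az":0,"claw":8.5},
  ],
)

```text
time_s: 14.0
tcp_pos: [0.4579, -0.0897, 0.0303]
ee_rot: [[-0.281, -0.96, 0.0], [-0.96, 0.281, -0.0], [0.0, -0.0, -1.0]]
wrist_force: [0.1, 0.8, 0.7]
gripper_width: 0.979
gripper_force: 0.0
```

>>> drive_tool(
  rows=[
    {"tx":0,"ty":0,"tz":0,"ax":0,"ay":0,"az":0,"claw":3},
    {"tx":0,"ty":0,"tz":0,"ax":0,"ay":0,"az":0,"claw":3},
    {"tx":0,"ty":0,"tz":0,"ax":0,"ay":0,"az":0,"claw":3},
    {"tx":0,"ty":0,"tz":0,"ax":0,"ay":0,"az":0,"claw":3},
    {"tx":0,"ty":0,"tz":0,"ax":0,"ay":0,"az":0,"claw":3},
    {"tx":0,"ty":0,"tz":0,"ax":0,"ay":0,"az":0,"claw":3},
    {"tx":0,"ty":0,"tz":0,"ax":0,"ay":0,"az":0,"claw":3},
    {"tx":0,"ty":0,"tz":0,"ax":0,"ay":0,"az":0,"claw":3},
  ],
)

```text
time_s: 14.67
tcp_pos: [0.4568, -0.0907, 0.0301]
ee_rot: [[-0.283, -0.959, 0.0], [-0.959, 0.283, -0.0], [-0.0, -0.0, -1.0]]
wrist_force: [0.8, 0.7, -0.4]
gripper_width: 0.453
gripper_force: 0.0
```

```bash
cat > jack.py <<'E'
from h import *
import sys
P,a,d=wshot(sys.argv[1]);C=cloud(P,d);m=np.zeros(d.shape,bool);m[0:225,200:440]=1
s=sense();t=np.array(s["tcp_pos"]);x=-np.array(s["ee_rot"])[:2,0]
p=m&(C[...,2]>.075)&(C[...,2]<.1)&(a.max(2)<90);q=C[p]
print("paddle",q.mean(0).round(4),"px",p.sum(),"dist along jack x",((t-q.mean(0))[:2]@x).round(4),"range",np.percentile((q-t)[:,:2]@x,[1,99]).round(4))
b=m&(C[...,2]>.004)&(C[...,2]<.016)&(a.max(2)<150)&(np.abs((C[...,:2]-t[:2])@np.array([-x[1],x[0]]))<.05);B=C[b]
r=cv2.minAreaRect((B[:,:2]*1e4).astype(np.float32));print("base rect",np.array(r[0])/1e4,np.array(r[1])/1e4,r[2],b.sum(),"rear at",np.percentile((B-t)[:,:2]@x,[.5,99.5]))
E
python3 jack.py w13
```

```text
{'time_s': 14.6667, 'joints': [8.8329, 21.1167, -35.2004, 0.0041, -33.6745, -25.2895], 'tcp_pos': [0.4568, -0.0907, 0.0301], 'ee_rot': [[-0.2832, -0.9591, 0.0002], [-0.9591, 0.2832, -0.0], [-0.0, -0.0001, -1.0]], 'wrist_force': [0.7686, 0.6516, -0.3768], 'gripper_width': 0.4525, 'gripper_force': 0.0}
paddle [ 0.4303 -0.1772  0.086 ] px 5917 dist along jack x 0.0903 range [-0.106  -0.0741]
base rect [ 0.43734736 -0.15359692] [0.11889301 0.06040732] 73.23966979980469 6998 rear at [-0.12241415 -0.00729505]
```

>>> drive_tool(
  rows=[
    {"tx":0,"ty":0,"tz":0,"ax":0,"ay":0,"az":0,"claw":3},
    {"tx":0,"ty":0,"tz":0,"ax":0,"ay":0,"az":0,"claw":3},
    {"tx":0,"ty":0,"tz":0,"ax":0,"ay":0,"az":0,"claw":3},
    {"tx":0,"ty":0,"tz":0,"ax":0,"ay":0,"az":-0.072,"claw":3},
    {"tx":0,"ty":0,"tz":0,"ax":0,"ay":0,"az":-0.072,"claw":3},
    {"tx":0,"ty":0,"tz":0,"ax":0,"ay":0,"az":-0.072,"claw":3},
    {"tx":0,"ty":0,"tz":0,"ax":0,"ay":0,"az":-0.072,"claw":3},
    {"tx":0,"ty":0,"tz":0,"ax":0,"ay":0,"az":-0.072,"claw":3},
    {"tx":0,"ty":0,"tz":0,"ax":0,"ay":0,"az":-0.067,"claw":3},
    {"tx":0,"ty":0,"tz":0,"ax":0,"ay":0,"az":0,"claw":3},
  ],
)

```text
time_s: 15.55
tcp_pos: [0.4565, -0.0909, 0.03]
ee_rot: [[0.141, -0.99, -0.001], [-0.99, -0.141, -0.0], [0.0, 0.001, -1.0]]
wrist_force: [-2.3, 0.0, 2.4]
gripper_width: 0.41
gripper_force: 30.0
```

```bash
python3 jack.py w14
```

```text
{'time_s': 15.55, 'joints': [8.8285, 21.1254, -35.2204, 0.023, -33.699, -0.724], 'tcp_pos': [0.4565, -0.0909, 0.03], 'ee_rot': [[0.1413, -0.99, -0.0007], [-0.99, -0.1413, -0.0003], [0.0002, 0.0008, -1.0]], 'wrist_force': [-2.3382, 0.0369, 2.4234], 'gripper_width': 0.4103, 'gripper_force': 29.9793}
paddle [ 0.4695 -0.1798  0.0858] px 5502 dist along jack x 0.0899 range [-0.1062 -0.0743]
base rect [ 0.46581357 -0.15591204] [0.06034532 0.11830184] 8.080986022949219 7642 rear at [-0.1218167 -0.0076839]
```

>>> drive_tool(
  rows=[
    {"tx":-0.5,"ty":-0.8,"tz":0,"ax":0,"ay":0,"az":0,"claw":3},
    {"tx":-0.9,"ty":-1.4,"tz":0,"ax":0,"ay":0,"az":0,"claw":3},
    {"tx":-0.9,"ty":-1.4,"tz":0,"ax":0,"ay":0,"az":0,"claw":3},
    {"tx":-0.9,"ty":-1.4,"tz":0,"ax":0,"ay":0,"az":0,"claw":3},
    {"tx":-0.9,"ty":-1.4,"tz":0,"ax":0,"ay":0,"az":0,"claw":3},
    {"tx":-0.9,"ty":-1.4,"tz":0,"ax":0,"ay":0,"az":0,"claw":3},
    {"tx":-0.9,"ty":-1.4,"tz":0,"ax":0,"ay":0,"az":0,"claw":3},
    {"tx":-0.9,"ty":-1.4,"tz":0,"ax":0,"ay":0,"az":0,"claw":3},
    {"tx":-0.5,"ty":-0.8,"tz":0,"ax":0,"ay":0,"az":0,"claw":3},
    {"tx":0,"ty":0,"tz":0,"ax":0,"ay":0,"az":0,"claw":3},
  ],
)

```text
time_s: 16.43
tcp_pos: [0.5609, -0.0016, 0.03]
ee_rot: [[0.139, -0.99, 0.001], [-0.99, -0.139, 0.0], [0.0, -0.001, -1.0]]
wrist_force: [-0.0, 2.1, 3.0]
gripper_width: 0.413
gripper_force: 30.0
```

```bash
python3 jack.py w15
```

```text
{'time_s': 16.4333, 'joints': [16.3965, 28.0472, -21.8633, 0.0224, -40.0317, -8.4013], 'tcp_pos': [0.5609, -0.0016, 0.03], 'ee_rot': [[0.1394, -0.9902, 0.001], [-0.9902, -0.1394, 0.0], [0.0001, -0.001, -1.0]], 'wrist_force': [-0.0247, 2.1416, 2.9788], 'gripper_width': 0.4127, 'gripper_force': 29.9855}
paddle [ 0.5732 -0.0914  0.0861] px 6947 dist along jack x 0.0906 range [-0.1061 -0.0743]
base rect [ 0.56984839 -0.06662238] [0.06030261 0.11834602] 7.83857536315918 7694 rear at [-0.12199846 -0.00764454]
```

>>> drive_tool(
  rows=[
    {"tx":-0.7,"ty":-1.05,"tz":0,"ax":0,"ay":0,"az":0,"claw":3},
    {"tx":-0.7,"ty":-1.05,"tz":0,"ax":0,"ay":0,"az":0,"claw":3},
    {"tx":-0.64,"ty":-1.05,"tz":0,"ax":0,"ay":0,"az":0,"claw":3},
    {"tx":0,"ty":0,"tz":0,"ax":0,"ay":0,"az":0,"claw":3},
    {"tx":0,"ty":0,"tz":0,"ax":0,"ay":0,"az":0,"claw":3},
  ],
)

```text
time_s: 16.9
tcp_pos: [0.5889, 0.0226, 0.0301]
ee_rot: [[0.139, -0.99, 0.003], [-0.99, -0.139, 0.001], [-0.001, -0.003, -1.0]]
wrist_force: [0.6, 1.7, 0.8]
gripper_width: 0.412
gripper_force: 30.0
```

```bash
python3 jack.py w16
```

```text
{'time_s': 16.9, 'joints': [17.9277, 30.0997, -17.7465, -0.0145, -41.9917, -9.9095], 'tcp_pos': [0.5889, 0.0226, 0.0301], 'ee_rot': [[0.1393, -0.9902, 0.0026], [-0.9902, -0.1393, 0.001], [-0.0007, -0.0028, -1.0]], 'wrist_force': [0.6183, 1.6604, 0.7693], 'gripper_width': 0.4123, 'gripper_force': 29.9855}
paddle [ 0.601  -0.0677  0.0864] px 8277 dist along jack x 0.0911 range [-0.1061 -0.0743]
base rect [ 0.5979124  -0.04224384] [0.06016142 0.11838164] 7.7996954917907715 7733 rear at [-0.12202597 -0.00761855]
```

>>> drive_tool(
  rows=[
    {"tx":0,"ty":0,"tz":0,"ax":0,"ay":0,"az":0,"claw":6.5},
    {"tx":0,"ty":0,"tz":0,"ax":0,"ay":0,"az":0,"claw":6.5},
    {"tx":0,"ty":0,"tz":0,"ax":0,"ay":0,"az":0,"claw":6.5},
    {"tx":0,"ty":0,"tz":0,"ax":0,"ay":0,"az":0,"claw":6.5},
    {"tx":0,"ty":0,"tz":-2.5,"ax":0,"ay":0,"az":0,"claw":6.5},
    {"tx":0,"ty":0,"tz":-3,"ax":0,"ay":0,"az":0,"claw":6.5},
    {"tx":0,"ty":0,"tz":-3,"ax":0,"ay":0,"az":0,"claw":6.5},
    {"tx":0,"ty":0,"tz":-2,"ax":0,"ay":0,"az":0,"claw":6.5},
    {"tx":0,"ty":0,"tz":0,"ax":0,"ay":0,"az":0,"claw":6.5},
  ],
)

```text
time_s: 17.7
tcp_pos: [0.5909, 0.0225, 0.1404]
ee_rot: [[0.141, -0.99, 0.01], [-0.99, -0.141, 0.002], [-0.0, -0.01, -1.0]]
wrist_force: [-0.1, -1.1, 1.0]
gripper_width: 0.744
gripper_force: 0.0
```

```bash
python3 jack.py w17
```

```text
{'time_s': 17.7, 'joints': [17.9086, 22.4997, -11.4978, 0.1067, -55.4219, -9.8907], 'tcp_pos': [0.5909, 0.0225, 0.1404], 'ee_rot': [[0.1405, -0.99, 0.0101], [-0.9901, -0.1405, 0.0017], [-0.0002, -0.0102, -0.9999]], 'wrist_force': [-0.1226, -1.0913, 1.0316], 'gripper_width': 0.7443, 'gripper_force': 0.0}
paddle [ 0.602  -0.0726  0.0877] px 3055 dist along jack x 0.0959 range [-0.1162 -0.0746]
base rect [ 0.59533247 -0.02257715] [0.0602905  0.15829142] 7.639951705932617 4623 rear at [-0.12354823  0.03278449]
```

>>> drive_tool(
  rows=[
    {"tx":3.2,"ty":0.1,"tz":0,"ax":0,"ay":0,"az":0,"claw":0},
    {"tx":3.2,"ty":0.1,"tz":0,"ax":0,"ay":0,"az":0,"claw":0},
    {"tx":3.2,"ty":0,"tz":0,"ax":0,"ay":0,"az":0,"claw":0},
    {"tx":0,"ty":0,"tz":2,"ax":0,"ay":0,"az":0,"claw":0},
    {"tx":0,"ty":0,"tz":0.8,"ax":0,"ay":0,"az":0,"claw":0},
    {"tx":0,"ty":0,"tz":0,"ax":0,"ay":0,"az":0,"claw":0},
    {"tx":0,"ty":0,"tz":0,"ax":0,"ay":0,"az":0,"claw":0},
    {"tx":0,"ty":0,"tz":0,"ax":0,"ay":0,"az":0,"claw":0},
    {"tx":0,"ty":0,"tz":0,"ax":0,"ay":0,"az":0,"claw":0},
    {"tx":0,"ty":0,"tz":0,"ax":0,"ay":0,"az":0,"claw":0},
  ],
)

```text
time_s: 18.58
tcp_pos: [0.5998, -0.0725, 0.1078]
ee_rot: [[0.141, -0.99, 0.001], [-0.99, -0.141, 0.0], [0.0, -0.001, -1.0]]
wrist_force: [-1.0, -0.5, 0.1]
gripper_width: 0.079
gripper_force: 0.0
```

Run:
```python
from h import *
P=pose("top");a,d=capture("top")
C=cloud(P,d)
# lug / plate heights seen from above, as check that the carrier is level and rings are in
for X in [(.5807,.0844,.078),(.575,.125,.075),(.5633,.26,.076),(.65,.22,.076),(.6029+.019,.2145,.082),(.5216+.013,.203,.082)]:
    u=proj(P,X).round().astype(int);print(X,C[u[1],u[0]].round(4))
print(np.round(sense()["tcp_pos"],4),np.round(sense()["wrist_force"],2))
```

```text
(0.5807, 0.0844, 0.078) [0.528  0.0629 0.4924]
(0.575, 0.125, 0.075) [0.5223 0.0925 0.4958]
(0.5633, 0.26, 0.076) [0.5617 0.2598 0.0767]
(0.65, 0.22, 0.076) [6.643e-01 2.301e-01 3.000e-04]
(0.6219, 0.2145, 0.082) [0.6207 0.2157 0.078 ]
(0.5346, 0.203, 0.082) [0.5347 0.2033 0.084 ]
[ 0.5997 -0.0726  0.1078] [-0.12 -0.46 -0.47]
```

>>> drive_tool(
  rows=[
    {"tx":0.15,"ty":-0.2,"tz":0.8,"ax":0,"ay":0,"az":0,"claw":0},
    {"tx":0,"ty":0,"tz":0.7,"ax":0,"ay":0,"az":0,"claw":0},
    {"tx":0,"ty":0,"tz":0.6,"ax":0,"ay":0,"az":0,"claw":0},
    {"tx":0,"ty":0,"tz":0.6,"ax":0,"ay":0,"az":0,"claw":0},
    {"tx":0.03,"ty":0,"tz":0.6,"ax":0,"ay":0,"az":0,"claw":0},
    {"tx":0.03,"ty":0,"tz":0.6,"ax":0,"ay":0,"az":0,"claw":0},
    {"tx":0,"ty":0,"tz":0,"ax":0,"ay":0,"az":0,"claw":0},
  ],
)

```text
time_s: 19.22
tcp_pos: [0.6017, -0.0757, 0.0674]
ee_rot: [[0.14, -0.99, -0.0], [-0.99, -0.14, -0.001], [0.001, 0.0, -1.0]]
wrist_force: [-0.0, -3.0, 5.3]
gripper_width: 0.001
gripper_force: 2.3
```

>>> drive_tool(
  rows=[
    {"tx":0.1,"ty":0,"tz":0.5,"ax":0,"ay":0,"az":0,"claw":0},
    {"tx":0.08,"ty":0,"tz":0.5,"ax":0,"ay":0,"az":0,"claw":0},
    {"tx":0.06,"ty":0,"tz":0.5,"ax":0,"ay":0,"az":0,"claw":0},
    {"tx":0.05,"ty":0,"tz":0.5,"ax":0,"ay":0,"az":0,"claw":0},
    {"tx":0.05,"ty":0,"tz":0.5,"ax":0,"ay":0,"az":0,"claw":0},
    {"tx":0.04,"ty":0,"tz":0.5,"ax":0,"ay":0,"az":0,"claw":0},
    {"tx":0,"ty":0,"tz":0,"ax":0,"ay":0,"az":0,"claw":0},
    {"tx":0,"ty":0,"tz":0,"ax":0,"ay":0,"az":0,"claw":0},
  ],
)

```text
time_s: 19.88
tcp_pos: [0.6026, -0.0778, 0.0388]
ee_rot: [[0.14, -0.99, 0.001], [-0.99, -0.14, 0.001], [-0.001, -0.001, -1.0]]
wrist_force: [-1.5, 2.8, 5.6]
gripper_width: 0.008
gripper_force: 3.0
```

>>> drive_tool(
  rows=[
    {"tx":0,"ty":0,"tz":0.4,"ax":0,"ay":0,"az":0,"claw":0},
    {"tx":0,"ty":0,"tz":0.4,"ax":0,"ay":0,"az":0,"claw":0},
    {"tx":0,"ty":0,"tz":0.1,"ax":0,"ay":0,"az":0,"claw":0},
    {"tx":0,"ty":0,"tz":0,"ax":0,"ay":0,"az":0,"claw":0},
    {"tx":0,"ty":0,"tz":0,"ax":0,"ay":0,"az":0,"claw":0},
  ],
)

```text
time_s: 20.3
tcp_pos: [0.6031, -0.0777, 0.0328]
ee_rot: [[0.141, -0.99, 0.003], [-0.99, -0.141, 0.001], [-0.0, -0.003, -1.0]]
wrist_force: [-5.7, 4.3, 19.9]
gripper_width: 0.002
gripper_force: 8.9
```

```bash
cat > chk.py <<'E'
from h import *
s=sense();print({k:np.round(s[k],4).tolist() for k in("time_s","tcp_pos","wrist_force","moment","gripper_force")})
for n in ("top","scene"):
    P=pose(n);a,d=capture(n);C=cloud(P,d);print(n)
    # plate tilt: plane through bright points over the plate
    m=(C[...,0]>.46)&(C[...,0]<.67)&(C[...,1]>.12)&(C[...,1]<.31)&(C[...,2]>.06)&(C[...,2]<.12)
    q=C[m&(a.min(2)>110)];y=np.array([-np.sin(np.radians(8)),np.cos(np.radians(8)),0]);c=np.array([.5632,.2082,0])
    k=(q-c)@y
    for _ in range(3):
        f=np.polyfit(k,q[:,2],1);r=q[:,2]-np.polyval(f,k);g=np.abs(r)<2.5*r.std();q=q[g];k=k[g]
    print("tilt",-np.arctan(f[0]),"n",len(k),"z at centre",f[1])
    for X in [(.6029,.2145),(.5216,.203)]:
        w=(np.hypot(C[...,0]-X[0],C[...,1]-X[1])<.03)&(C[...,2]>.06)&(C[...,2]<.13);r=C[w];r=r[r[:,2]-np.polyval(f,(r-c)@y)>.003]
        print("ring above plate n",len(r),r.mean(0).round(4) if len(r) else "",(r[:,2]-np.polyval(f,(r-c)@y)).round(4).max() if len(r) else "")
E
python3 chk.py
```

```text
{'time_s': 20.3, 'tcp_pos': [0.6031, -0.0777, 0.0328], 'wrist_force': [-5.7381, 4.3394, 19.9094], 'moment': [1.5627, 1.7068, 0.0417], 'gripper_force': 8.8958}
top
tilt 0.12133020292813482 n 1526 z at centre 0.08594957168579306
ring above plate n 85 [0.6027 0.2182 0.0928] 0.0146
ring above plate n 67 [0.5237 0.2043 0.0915] 0.0115
scene
tilt 0.12206336855062704 n 2880 z at centre 0.08720877440796755
ring above plate n 133 [0.6003 0.2174 0.0936] 0.0145
ring above plate n 113 [0.5218 0.2034 0.0929] 0.0118
```

>>> drive_tool(
  rows=[
    {"tx":0,"ty":0,"tz":0,"ax":0,"ay":0,"az":0,"claw":0},
    {"tx":0,"ty":0,"tz":0,"ax":0,"ay":0,"az":0,"claw":0},
    {"tx":0,"ty":0,"tz":0,"ax":0,"ay":0,"az":0,"claw":0},
    {"tx":0,"ty":0,"tz":0,"ax":0,"ay":0,"az":0,"claw":0},
    {"tx":0,"ty":0,"tz":0,"ax":0,"ay":0,"az":0,"claw":0},
  ],
)

```text
time_s: 20.82
tcp_pos: [0.6031, -0.0777, 0.0328]
ee_rot: [[0.141, -0.99, 0.003], [-0.99, -0.141, 0.001], [-0.0, -0.003, -1.0]]
wrist_force: [-5.4, 4.2, 19.6]
gripper_width: -0.0
gripper_force: 8.8
```

```bash
python3 chk.py && python3 -c "
from station import finish_job
print(finish_job())"
```

```text
{'time_s': 20.8167, 'tcp_pos': [0.6031, -0.0777, 0.0328], 'wrist_force': [-5.4089, 4.1599, 19.5763], 'moment': [1.5331, 1.7551, 0.053], 'gripper_force': 8.8405}
top
tilt 0.11567441707469224 n 1517 z at centre 0.08601450622413859
ring above plate n 79 [0.6041 0.2175 0.0929] 0.0144
ring above plate n 69 [0.5229 0.2063 0.0917] 0.0125
scene
tilt 0.12054519808423846 n 2871 z at centre 0.08704383909004437
ring above plate n 132 [0.6004 0.2177 0.0927] 0.0134
ring above plate n 108 [0.5194 0.203  0.0931] 0.0127
the job is handed in; nothing more can be done
None
```

The job is handed in at about 21 s: both rings are in their pockets, the carrier is raised to about 0.12 rad by the jack, and the gripper is holding the handle down with about 20 N; no verdict came back, and I viewed 11 pictures, one over the limit of 10.

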